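# Cut the power and hold the bead kiln's lid open for loading

## Robot

A 7-joint arm with a two-finger parallel gripper is mounted at the origin on the work surface. World frame = base frame: x ahead of the robot, y to its left, z up, the work surface at z = 0. Lengths are in m, angles in rad, forces in N, time in s.
With the tool pointing down it reaches from about 0.425 to 0.925 m from the base axis. Payload 6.8 kg.
Tool frame: the origin (TCP) lies on the mounting face of the last link; the fingertips stand 173 mm ahead of it and the grasp point (between the pads) lies 155 mm ahead of it (grip_point_offset is the distance from the TCP to the grasp point, in m); x points along the fingers, z is the direction in which the jaws open and shut, and the axes are right-handed (so a half turn about x gives the same grasp; the last joint's range is limited). The gripper opens to 85 mm and grips with 20 to 120 N. Pads are 22 mm wide; open, the fingers measure 114 mm over their backs; the gripper's body (76 mm by 85 mm) begins 54 mm behind the grasp point. The pads swing forward as they close: fully open they stand 13 mm farther back than shut.
Start: joints at [-0.108, 0.477, 0.022, 1.555, -0.011, 1.109, -0.083], TCP at [0.675, 0, 0.405] pointing down, gripper open.
Joint ranges: [-2.96, 2.96], [-0.34, 2.1], [-1.41, 1.46], [0.24, 2.44], [-1.37, 4.51], [0.17, 1.92], [-2.96, 2.96]. Speed limits (rad/s): [2.39, 2.39, 3.14, 3.14, 3.14, 3.14, 3.14].

## Interface

Orientations are given as a rotation vector (axis times angle).
In Python, from bench import * gives the robot as it stands. The module is installed in compiled form; this text tells all that it offers.
- The arm moves only by the tool servo_tool, never from a script. Its argument "motion" is a list of rows, each a list of 5 numbers: the shift along the tool's x, y, z in m, then the turn about the tool's x in degrees, then the gripper command: -1 is fully open, 1 is shut, values between are in proportion. In form: [[dx, dy, dz, turn, fingers], ...]. A call has 1 to 8 rows; each row is the pose to reach, as a shift and turn from the pose measured when the call began, along the tool's axes at that moment; what a row does not reach only later rows make up. A row lasts 1/10 s, in which the tool goes at most 50 mm and 8.59 degrees, less where a joint would pass 70% of its speed; a pose out of reach is approached as far as the arm can. A call with a gripper value outside its range is refused whole. The fingers move at their own pace and stop on an object; "force" is the grip in N (left out, the last holds). Time passes only in rows, so rows that repeat a pose let the fingers close. It gives the time, the measured TCP pose, the force and the opening at its end, in the units of the state.
- get_obs(): the state, without advancing time (a new reading comes with each control period).
- grab_frame(name): name is "scene" or "side" or "wrist"; returns the picture (400x640x3 uint8, red, green, blue); there is no depth.
- camera_params(name): a dict with "mtx" (3x3 intrinsics, pixels), "world_to_cam" (4x4, takes a point from world to camera coordinates); the wrist camera has in their place "T_tool_cam" (4x4, takes a point from camera to tool coordinates, whose origin is the TCP and whose axes are the tool frame's). Camera axes: x right, y down, z forward; pixel columns grow to the right and rows downward; lengths in m; the calibration is good to about 2 mm. The wrist camera is an equidistant fisheye: a pixel r from the principal point sees the ray r / f radians off the axis. A picture is of the moment at which its call begins: read the wrist's pose just before it. camera_params takes no time and is no camera call.
- hand_in(): hands the job in, once; it reports no verdict.
The state is a dict: "clock": time; "joints": joint angles; "qvel": joint speeds; "tau": joint torques, N m; "tcp_pos": TCP position; "orientation": TCP orientation; "contact_force": force on the tool from outside, world axes, zero at the start; "moment": the same for the moment, N m; "grip_width": finger opening in m.
Only numpy, scipy, OpenCV 4.12 (cv2) and the standard library are available. Lean on these libraries where they do the work, as an engineer would, in place of code of your own. Each camera call takes 0.05 s, during which the arm holds its last target. There are 200 camera calls.

## Task

Open the bead-annealing kiln for loading: while its lid is still shut, cut the power by pressing the mushroom-headed plunger on the control box all the way down to its stop and letting it spring back, without pressing the small flush start button beside it. Then lift the kiln's lid to 40 degrees open, never swinging it up much wider, and keep holding it there with the gripper so that a colleague can put beads in: the lid falls shut if let go, so the program finishes while still holding it. Leave the tools and jars on the bench where they are.

Things in the scene. Friction and masses are not known exactly. Their poses are not given: they have to be found in the camera images.
- kiln: bench kiln, an aluminium-sheet box with white fibre lining: base 240 deep (its x) by 300 wide (its y), standing fixed on the bench, 115 high; with the shut lid 162 high (a vent plug on the lid reaches 172). Origin: centre of its underside. Its own -x axis points out of its front, where the handle is; the lid hinge is along its y at the back (+x). z up. It stands turned up to 0.3 rad either way
- lid_panel: the lid, a 45 thick slab of 240 by 300 covering the base, about 0.8 kg (0.6 to 1.0), on a free hinge that has hardly any friction: it falls shut when let go at any angle asked for here. Origin on the hinge line, middle of the width; when shut its axes are the kiln's, so it stretches from x = -6 to x = -246 mm and z = 0 to 45 mm; when open it is turned about its y
- kiln_lid (a joint): lid angle in rad: 0 shut, grows as the front edge rises; 40 degrees = 0.698; free up to 1.75
- lid_hinge (a point): point on the hinge axis in the middle of the kiln's width, 126 mm behind the kiln's origin (its +x) and 117 above the bench
- lid_handle (a point): middle of the lid's handle: a round dark wooden bar, 16 diameter, 104 long, along the kiln's y, standing 50 mm (centre) in front of the lid's front face on two thin steel brackets at the bar's ends. With the lid shut it is 152 above the bench, 296 in front of the hinge axis and 35 above it; open space below and above. It moves with the lid; gripped from above the bar can turn between the fingers
- control_box: the kiln's control box, a grey painted box 150 (its x) by 130 (its y), 85 high, fixed on the bench to the left or the right of the kiln, turned up to 0.35 rad either way. Origin: centre of its underside; a dark display on its front (-x). On top: the plunger at x = +15, y = +32 mm and the start button at x = +15, y = -32 mm
- plunger_top (a point): top of the power-off plunger's head: a black mushroom head 40 diameter on a stem, the top 34.5 above the box's top (119.5 above the bench) when released; it goes straight down. It moves with the plunger
- plunger (a joint): plunger travel in m: 0 released, 0.009 at its stop; the spring takes about 1.6 N to start and 5.2 N at the stop, and brings it back when let go
- start_top (a point): top of the start button, not to be pressed: a flush black button 22 diameter in a metal ring of 33, 7 above the box's top
- start_button (a joint): start button travel in m: 0 released, 0.004 fully in
- torch: bystander: bench torch, fixed, on the other side of the kiln from the control box: brass and steel barrel slanting up and away (its +x) on a steel foot 120 by 100, about 165 high and 100 wide, the mouth of the barrel 105 ahead of the origin. Origin: centre of its underside
- paddle: bystander, loose: black flat shaping paddle 75 by 45 with a wooden handle, 200 long along its x, 18 high, lying on the bench between robot and kiln
- tweezers: bystander, loose: steel tweezers 150 long along their x, 8 high, lying on the bench between robot and kiln
- glasses: bystander, loose: tinted safety glasses 140 wide, 45 high, standing on the bench at the left side
- release_jar: bystander, loose: white jar, 58 diameter, 75 high, beside the kiln
- bead_dish: bystander, loose: round steel dish with beads, 100 diameter, 28 high, beside the kiln

How it is judged:
On the way, in this order (a step that is already met when the one before it is completed fails the run):
1. power-off plunger pressed to its stop with the lid still shut (value of joint plunger above 0.0075 m and value of joint kiln_lid below 0.04 rad), for 0.1 s.
2. plunger sprung back, lid lifted to 40 degrees and held there by the fingers (value of joint kiln_lid between 0.611 and 0.785 rad and velocity of joint kiln_lid between -0.05 and 0.05 rad/s and contact force between the fingers and lid_panel above 1 N and value of joint plunger below 0.002 m), for 0.5 s.
At the end, for the whole second after the job is handed in: the lid is held still (under 0.05 rad/s) at 40 degrees open, give or take 5 (0.611 to 0.785 rad), the fingers bear on it with more than 1 N and no loose thing props it, and the plunger is released (under 2 mm of travel) (all of step 2 and contact force between lid_panel and paddle below 0.3 N and contact force between lid_panel and tweezers below 0.3 N and contact force between lid_panel and glasses below 0.3 N and contact force between lid_panel and release_jar below 0.3 N and contact force between lid_panel and bead_dish below 0.3 N); the arm keeps its last pose, push and grip.
It fails at once if the start button is pressed (more than 2 mm) (value of joint start_button above 0.002 m).
It fails at once if the lid is swung up past 55 degrees (value of joint kiln_lid above 0.96 rad).
It fails at once if a tool, jar, dish or the glasses is moved more than 30 mm (distance of any of paddle, tweezers, glasses, release_jar, bead_dish from where it was at the start of the episode above 0.03 m).
It also fails if it takes over 53 s, if anything falls off the work surface, if the arm or the gripper's body presses on something with over 40 N, if the wrist force passes 120 N, or if a joint passes its speed limit or range.

## Working session

There is one attempt and no reset: what is moved stays moved. The work goes in short steps, Python scripts to look and compute and a tool call to move; the robot and the scene stay as the last step left them, time stands still between calls to the robot, and variables do not carry over. Pictures are saved under pics/ and viewed, about 8 in all and at most 12, crops included, and the job is handed in when it is done.

Besides the shell and the picture viewer there is one more tool, called after "Call:" by a JSON object that holds its "op" and its "data". servo_tool: Moves the arm, as the interface text tells. Its arguments: {"type":"object","properties":{"motion":{"type":"array","items":{"type":"array","items":{"type":"number"}}},"force":{"type":"number"}},"required":["motion"]}

```bash
mkdir -p pics; python3 - <<'E'
from bench import *
import cv2,numpy as np
np.set_printoptions(precision=4,suppress=True)
o=get_obs();print(o)
for n in ["scene","side","wrist"]:
    f=grab_frame(n);cv2.imwrite(f"pics/{n}0.png",f[:,:,::-1]);print(n,camera_params(n))
E
```

```text
{'clock': 0.0, 'joints': array([-0.1081,  0.4778,  0.0223,  1.5565, -0.0115,  1.1093, -0.0831]), 'qvel': array([ 0.0005, -0.0007, -0.0008,  0.0012,  0.0019,  0.0003, -0.0001]), 'tau': array([ -0.0005, -59.6444,   1.6077, -28.1195,   0.0124,   0.0094,
         0.    ]), 'tcp_pos': array([0.6747, 0.    , 0.4037]), 'orientation': array([-0.0002,  1.5726, -0.0001]), 'contact_force': array([-0.913 ,  0.6201,  0.3075]), 'moment': array([-0.0425, -0.0683,  0.0143]), 'grip_width': 0.0852981142639797}
scene {'mtx': array([[368.0515,   0.    , 320.2245],
       [  0.    , 368.0515, 203.5746],
       [  0.    ,   0.    ,   1.    ]]), 'world_to_cam': array([[ 0.6777,  0.7352,  0.0168, -0.4657],
       [ 0.4876, -0.4321, -0.7586, -0.1635],
       [-0.5504,  0.5223, -0.6513,  1.3979],
       [ 0.    ,  0.    ,  0.    ,  1.    ]])}
side {'mtx': array([[444.555,   0.   , 322.11 ],
       [  0.   , 444.555, 200.043],
       [  0.   ,   0.   ,   1.   ]]), 'world_to_cam': array([[-0.922 , -0.3871,  0.0071,  0.5949],
       [-0.1953,  0.4492, -0.8719,  0.1842],
       [ 0.3343, -0.8052, -0.4897,  1.183 ],
       [ 0.    ,  0.    ,  0.    ,  1.    ]])}
wrist {'mtx': array([[309.7069,   0.    , 326.0326],
       [  0.    , 309.7069, 198.4544],
       [  0.    ,   0.    ,   1.    ]]), 'T_tool_cam': array([[-0.0016, -0.2824,  0.9593,  0.0299],
       [-0.0008, -0.9593, -0.2824,  0.0733],
       [ 1.    , -0.0012,  0.0013,  0.0011],
       [ 0.    ,  0.    ,  0.    ,  1.    ]])}
```

View pics/scene0.png

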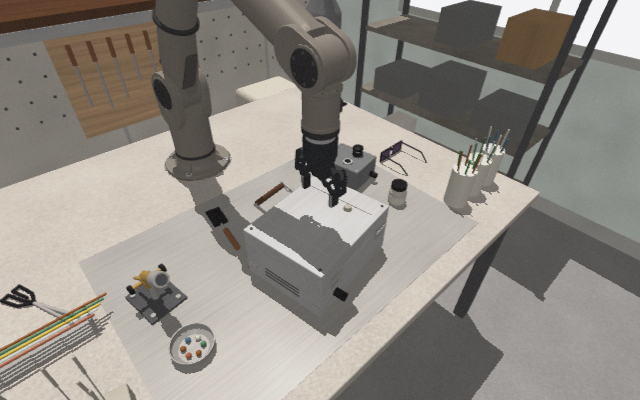

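View pics/side0.png

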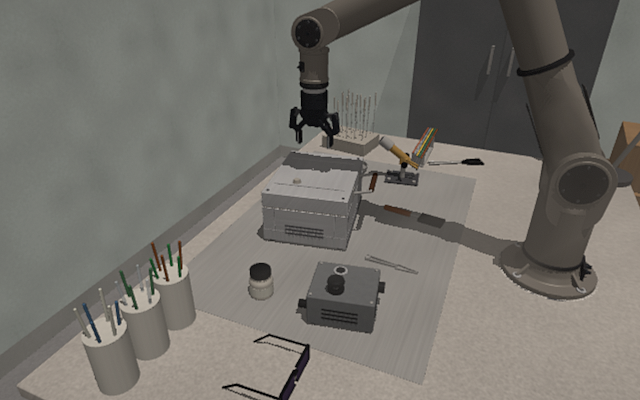

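View pics/wrist0.png

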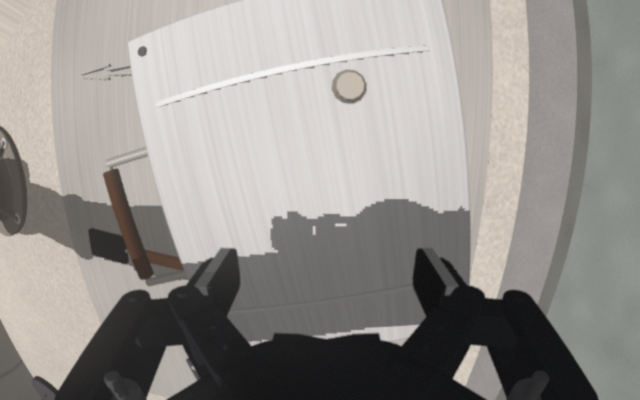

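Scene and side views: the control box is on the left (+y), with the plunger at side px (336,281) and the start ring at (341,271). Wrist view: the kiln is ahead, and the handle bar runs from (112,171) to (146,276).

```bash
cat > h.py <<'E'
from bench import *
import cv2,numpy as np
from scipy.spatial.transform import Rotation as R
np.set_printoptions(precision=4,suppress=True)
def ray(n,px,o=None):
    c=camera_params(n);K=c["mtx"]
    v=np.array([(px[0]-K[0,2])/K[0,0],(px[1]-K[1,2])/K[1,1]])
    if n!="wrist":
        T=np.linalg.inv(c["world_to_cam"]);d=np.r_[v,1]
    else:
        th=np.hypot(*v);d=np.r_[v/th*np.sin(th),np.cos(th)]
        W=np.eye(4);W[:3,:3]=R.from_rotvec(o["orientation"]).as_matrix();W[:3,3]=o["tcp_pos"];T=W@c["T_tool_cam"]
    return T[:3,3],T[:3,:3]@d
def at(n,px,z,o=None):
    p,d=ray(n,px,o);return p+d*(z-p[2])/d[2]
def proj(n,P):
    c=camera_params(n);q=c["world_to_cam"]@np.r_[P,1];q=c["mtx"]@q[:3];return q[:2]/q[2]
def toolshift(o,dw): return R.from_rotvec(o["orientation"]).as_matrix().T@dw
E
python3 - <<'E'
from h import *
o=get_obs()
a,b=at("wrist",(112,171),.152,o),at("wrist",(146,276),.152,o);print("handle",a,b,(a+b)/2,np.linalg.norm(a-b),"yaw",np.arctan2(*(a-b)[:2])*-1)
for p in [(142,51)]:print("lid corner",at("wrist",p,.162,o))
print("plunger",at("side",(336,281),.1195),at("scene",(358,149),.1195))
print("start",at("side",(341,270),.092),at("scene",(347,160),.092))
for n,box in [("side",(290,250,400,340)),("scene",(320,130,400,200))]:
    f=cv2.imread(f"pics/{n}0.png")[box[1]:box[3],box[0]:box[2]]
    cv2.imwrite(f"pics/c_{n}.png",cv2.resize(f,None,fx=5,fy=5))
a=cv2.imread("pics/c_side.png");b=cv2.imread("pics/c_scene.png");c=np.zeros((800,550,3),np.uint8);c[:450]=a;c[450:,:400]=b
cv2.imwrite("pics/crop1.png",c[:600+200] if 0 else cv2.resize(c,None,fx=.75,fy=.75))
E
```

```text
handle [0.4896 0.033  0.152 ] [ 0.5052 -0.0685  0.152 ] [ 0.4974 -0.0178  0.152 ] 0.10268729165494772 yaw 0.15297807898601198
lid corner [0.5361 0.1278 0.162 ]
plunger [0.4456 0.4009 0.1195] [0.4698 0.3731 0.1195]
start [0.4606 0.3286 0.092 ] [0.4643 0.3275 0.092 ]
```

View pics/crop1.png

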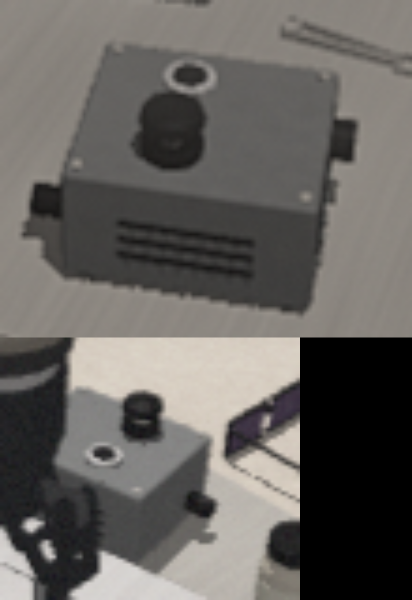

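Call:
{"op": "servo_tool", "data": {"motion": [[0, 0.0375, -0.027, 0, 1], [0, 0.075, -0.054, 0, 1], [0, 0.1125, -0.081, 0, 1], [0, 0.15, -0.108, 0, 1], [0, 0.1875, -0.135, 0, 1], [0, 0.225, -0.162, 0, 1], [0, 0.2625, -0.19, 0, 1], [0, 0.3, -0.217, 0, 1]], "force": 60}}

```text
clock: 0.95
tcp_pos: [0.4563, 0.3012, 0.4042]
orientation: [-0.0, 1.572, -0.0]
contact_force: [1.0, 1.1, -0.3]
grip_width: 0.0003
```

```bash
python3 - <<'E'
from h import *
import pickle
o=get_obs();f=grab_frame("wrist");o2=get_obs();print(o["tcp_pos"],o2["tcp_pos"],o["orientation"],o["qvel"],o["grip_width"],o['clock'])
pickle.dump(o,open("o1.pkl","wb"))
cv2.imwrite("pics/w1.png",f[:,:,::-1])
E
```

```text
[0.4563 0.3012 0.4042] [0.451  0.3087 0.4043] [-0.0002  1.5723 -0.0003] [-0.6436 -0.0453 -0.2427  0.0622  0.0703 -0.0152 -0.9037] 0.0002919970708336013 0.95
```

View pics/w1.png

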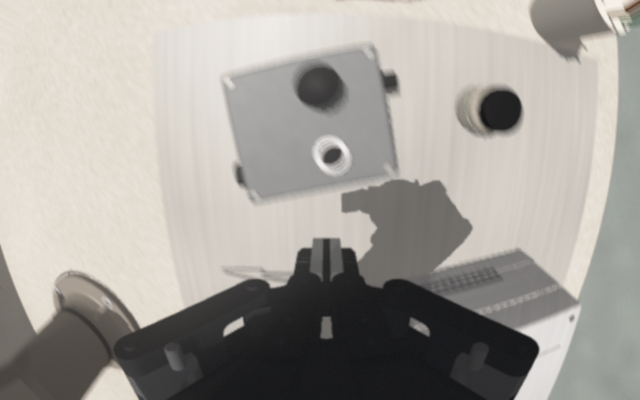

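The wrist view shows the box from above: plunger head near (320,88), start ring near (332,155). The arm was still gliding, so I'll re-measure from a still frame by blob detection.

```bash
python3 - <<'E'
from h import *
grab_frame("side")
o=get_obs();f=grab_frame("wrist");print(o["tcp_pos"],np.abs(o["qvel"]).max())
g=cv2.cvtColor(f,cv2.COLOR_RGB2GRAY);cv2.imwrite("pics/w2.png",f[:,:,::-1])
n,l,s,c=cv2.connectedComponentsWithStats((g[:240]<75).astype(np.uint8))
for i in range(1,n):
    if s[i,4]>100:print("dark",s[i],c[i],at("wrist",c[i],.1195,o),at("wrist",c[i],.092,o))
n,l,s,c=cv2.connectedComponentsWithStats((g[100:220,280:380]>190).astype(np.uint8))
for i in range(1,n):
    if s[i,4]>100:print("ring",s[i],c[i]+[280,100],at("wrist",c[i]+[280,100],.092,o))
E
```

```text
[0.4531 0.3061 0.4043] 0.09457549643262395
dark [ 306   77   45   43 1497] [328.0461  98.0822] [0.4543 0.3899 0.1195] [0.4544 0.391  0.092 ]
dark [391  84  13  17 185] [397.1351  91.5676] [0.511  0.3974 0.1195] [0.5173 0.3993 0.092 ]
dark [ 484  101   43   44 1498] [505.2583 122.0561] [0.6168 0.3798 0.1195] [0.6344 0.3798 0.092 ]
dark [331 158  19  18 278] [339.8309 166.5576] [0.4648 0.3331 0.1195] [0.466  0.3281 0.092 ]
ring [ 43  49  34  35 515] [339.1204 165.7456] [0.4653 0.3289 0.092 ]
ring [   0  100   89   20 1049] [318.633  212.3651] [0.4465 0.2832 0.092 ]
```

Call:
{"op": "servo_tool", "data": {"motion": [[0, 0.042, 0, 0, 1], [0.02, 0.084, 0.001, 0, 1], [0.05, 0.084, 0.001, 0, 1], [0.08, 0.084, 0.001, 0, 1], [0.1, 0.084, 0.001, 0, 1], [0.1, 0.084, 0.001, 0, 1], [0.1, 0.084, 0.001, 0, 1]]}}

```text
clock: 1.8
tcp_pos: [0.4565, 0.3864, 0.3044]
orientation: [-0.004, 1.573, 0.005]
contact_force: [0.8, -0.1, -0.1]
grip_width: -0.0001
```

Now press down: expected contact at TCP z ≈ 0.2925, stop at ≈ 0.2835.

Call:
{"op": "servo_tool", "data": {"motion": [[0.006, 0.003, -0.002, 0, 1], [0.012, 0.003, -0.002, 0, 1], [0.016, 0.003, -0.002, 0, 1], [0.02, 0.003, -0.002, 0, 1], [0.022, 0.003, -0.002, 0, 1], [0.022, 0.003, -0.002, 0, 1], [0.022, 0.003, -0.002, 0, 1]]}}

```text
clock: 2.5
tcp_pos: [0.4547, 0.3899, 0.2837]
orientation: [-0.003, 1.572, 0.006]
contact_force: [-0.1, -0.2, 9.1]
grip_width: 0.0004
```

9.1 N is above the 5.2 N spring force, so the plunger is at its stop. I'll push a little more and hold, then lift off.

Call:
{"op": "servo_tool", "data": {"motion": [[0.002, 0, 0, 0, 1], [0.002, 0, 0, 0, 1], [0.002, 0, 0, 0, 1]]}}

```text
clock: 2.8
tcp_pos: [0.4548, 0.39, 0.2835]
orientation: [-0.003, 1.571, 0.006]
contact_force: [-3.6, -2.8, 16.0]
grip_width: -0.0
```

Call:
{"op": "servo_tool", "data": {"motion": [[-0.02, 0, 0, 0, 1], [-0.05, 0, 0, 0, 1], [-0.09, 0, 0, 0, 1], [-0.12, 0, 0, 0, 1], [-0.12, 0, 0, 0, 1]]}}

```text
clock: 3.3
tcp_pos: [0.4556, 0.3905, 0.4081]
orientation: [0.002, 1.565, 0.01]
contact_force: [0.6, 0.3, 0.6]
grip_width: -0.0001
```

Call:
{"op": "servo_tool", "data": {"motion": [[0, -0.045, 0.005, -1, 0.06], [0, -0.09, 0.01, -2, 0.06], [0, -0.135, 0.015, -3.5, 0.06], [0, -0.18, 0.02, -5, 0.06], [0, -0.225, 0.025, -6.5, 0.06], [0, -0.27, 0.03, -8.8, 0.06], [0, -0.315, 0.035, -8.8, 0.06], [0, -0.36, 0.04, -8.8, 0.06]]}}

```text
clock: 4.1
tcp_pos: [0.4969, 0.0287, 0.4049]
orientation: [-0.12, 1.563, 0.13]
contact_force: [0.9, -0.6, -0.3]
grip_width: 0.04
```

```bash
python3 - <<'E'
from h import *
for _ in range(8): grab_frame("side")
o=get_obs();f=grab_frame("wrist");print(o["tcp_pos"],o["orientation"],np.abs(o["qvel"]).max(),o["grip_width"],o["clock"])
import pickle;pickle.dump(o,open("o3.pkl","wb"))
cv2.imwrite("pics/w3.png",f[:,:,::-1])
E
```

```text
[0.4973 0.0322 0.4054] [-0.1212  1.5619  0.1323] 0.004722309254129213 0.04008028464483975 4.5
```

View pics/w3.png

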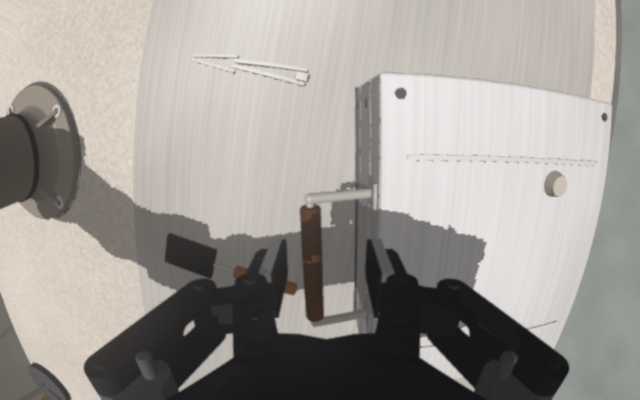

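Wrist view: the bar runs from (311,206) to (315,320) and already lies between the fingers. It looks nearly parallel to the tool y axis.

```bash
python3 - <<'E'
from h import *
import pickle;o=pickle.load(open("o3.pkl","rb"))
a,b=at("wrist",(311,206),.158,o),at("wrist",(315,319),.158,o);m=(a+b)/2
yaw=-np.arctan2(*(a-b)[:2]);print(a,b,m,np.linalg.norm(a-b),yaw)
c=[at("wrist",p,.162,o) for p in [(401,93),(604,117)]];d=c[1]-c[0];print("lid screws",c,np.linalg.norm(d),"yaw",np.arctan2(d[1],d[0]))
M=R.from_rotvec(o["orientation"]).as_matrix();print(M)
m[2]=.152
print("shift to grasp",M.T@(m-o["tcp_pos"])-[.155,0,0])
E
```

```text
[0.4885 0.0358 0.158 ] [ 0.5066 -0.0666  0.158 ] [ 0.4975 -0.0154  0.158 ] 0.10396259009821326 0.174513654195018
lid screws [array([0.5375, 0.1276, 0.162 ]), array([0.7456, 0.1652, 0.162 ])] 0.21146350956243176 yaw 0.17870021629714478
[[ 0.0046 -0.1608  0.987 ]
 [ 0.0075  0.987   0.1608]
 [-1.      0.0066  0.0058]]
shift to grasp [ 0.098  -0.0488 -0.0089]
```

Call:
{"op": "servo_tool", "data": {"motion": [[0, -0.03, -0.006, -1, 0.06], [0, -0.049, -0.009, -1, 0.06], [0.02, -0.049, -0.009, -1, 0.06], [0.045, -0.049, -0.009, -1, 0.06], [0.07, -0.049, -0.009, -1, 0.06], [0.09, -0.049, -0.009, -1, 0.06], [0.098, -0.049, -0.009, -1, 0.06], [0.098, -0.049, -0.009, -1, 0.06]]}}

```text
clock: 5.35
tcp_pos: [0.4965, -0.0163, 0.3062]
orientation: [-0.136, 1.563, 0.147]
contact_force: [0.3, -0.6, 0.2]
grip_width: 0.0403
```

Call:
{"op": "servo_tool", "data": {"motion": [[0, 0, 0, 0, 0.06], [0, 0, 0, 0, 0.06]]}}

```text
clock: 5.55
tcp_pos: [0.497, -0.016, 0.3072]
orientation: [-0.136, 1.561, 0.147]
contact_force: [-1.0, -0.1, -0.3]
grip_width: 0.0404
```

Call:
{"op": "servo_tool", "data": {"motion": [[0, 0, 0, 0, 1], [0, 0, 0, 0, 1], [0, 0, 0, 0, 1], [0, 0, 0, 0, 1], [0, 0, 0, 0, 1], [0, 0, 0, 0, 1]], "force": 40}}

```text
clock: 6.15
tcp_pos: [0.4953, -0.0164, 0.3076]
orientation: [-0.136, 1.566, 0.147]
contact_force: [-9.2, -1.3, 10.2]
grip_width: 0.0145
```

```bash
python3 - <<'E'
from h import *
o=get_obs();M=R.from_rotvec(o["orientation"]).as_matrix();print(o["tcp_pos"],o["contact_force"],o["grip_width"])
kx=np.array([np.cos(.177),np.sin(.177),0]);r=np.hypot(.296,.035);a0=np.arctan2(.035,.296)
for d in (5,10,15,20,25,30,35,40):
    a=a0+np.radians(d);w=kx*(r*np.cos(a0)-r*np.cos(a));w[2]=r*(np.sin(a)-np.sin(a0));print(d,M.T@w)
E
```

```text
[ 0.4953 -0.0164  0.3076] [-9.1724 -1.3324 10.1731] 0.014473408066715553
5 [-0.0257  0.0002  0.0042]
10 [-0.0509  0.0003  0.0106]
15 [-0.0754  0.0005  0.0192]
20 [-0.0991  0.0006  0.0299]
25 [-0.1218  0.0007  0.0426]
30 [-0.1433  0.0008  0.0573]
35 [-0.1634  0.0009  0.0737]
40 [-0.182   0.001   0.0919]
```

Bar gripped (14.5 mm). Lifting along the arc to 20° first.

Call:
{"op": "servo_tool", "data": {"motion": [[-0.0128, 0, 0.002, 0, 1], [-0.0257, 0, 0.0042, 0, 1], [-0.038, 0, 0.0072, 0, 1], [-0.051, 0, 0.0106, 0, 1], [-0.0632, 0, 0.0148, 0, 1], [-0.0754, 0.0005, 0.0192, 0, 1], [-0.0875, 0.0005, 0.0245, 0, 1], [-0.099, 0.0006, 0.03, 0, 1]]}}

```text
clock: 6.95
tcp_pos: [0.524, -0.0112, 0.4071]
orientation: [-0.136, 1.57, 0.147]
contact_force: [-6.4, 0.3, -1.2]
grip_width: 0.0145
```

```bash
python3 - <<'E'
from h import *
for _ in range(3): grab_frame("side")
o=get_obs();M=R.from_rotvec(o["orientation"]).as_matrix();print(o["clock"],o["tcp_pos"],o["orientation"],o["contact_force"],o["grip_width"],o["tcp_pos"]-[.4953,-.0164,.3076])
w=[.4953+.0917*np.cos(.177)-o["tcp_pos"][0],-.0164+.0917*np.sin(.177)-o["tcp_pos"][1],.3076+.182-o["tcp_pos"][2]];print(M.T@w)
E
```

```text
7.1 [ 0.5241 -0.0112  0.4074] [-0.1356  1.5692  0.1471] [-8.1733  0.7314  0.1524] 0.014669917718879077 [0.0288 0.0052 0.0998]
[-0.0824  0.0004  0.0623]
```

Call:
{"op": "servo_tool", "data": {"motion": [[-0.0113, 0, 0.006, 0, 1], [-0.0225, 0, 0.0127, 0, 1], [-0.0333, 0, 0.02, 0, 1], [-0.044, 0, 0.0274, 0, 1], [-0.054, 0, 0.0355, 0, 1], [-0.064, 0, 0.044, 0, 1], [-0.0735, 0.0004, 0.053, 0, 1], [-0.0824, 0.0004, 0.0623, 0, 1]]}}

```text
clock: 7.9
tcp_pos: [0.5842, -0.0004, 0.492]
orientation: [-0.135, 1.575, 0.147]
contact_force: [-18.7, 0.4, 11.6]
grip_width: 0.0143
```

Call:
{"op": "servo_tool", "data": {"motion": [[0, 0, 0, 0, 1], [0, 0, 0, 0, 1], [0, 0, 0, 0, 1], [0, 0, 0, 0, 1], [0, 0, 0, 0, 1], [0, 0, 0, 0, 1]]}}

```text
clock: 8.5
tcp_pos: [0.5839, -0.0004, 0.492]
orientation: [-0.135, 1.576, 0.147]
contact_force: [-5.8, 0.7, 2.0]
grip_width: 0.0147
```

```bash
python3 - <<'E'
from h import *
o=get_obs();print(o["clock"],o["tcp_pos"],o["contact_force"],o["grip_width"],np.abs(o["qvel"]).max(),o["tcp_pos"]-[.4953,-.0164,.3076])
for n in ("side","scene"):
  f=grab_frame(n);cv2.imwrite(f"pics/{n}9.png",f[:,:,::-1])
k=np.array([np.cos(.177),np.sin(.177),0]);y=np.array([-k[1],k[0],0]);H=np.array([.4975,-.0154,.117])+.296*k
for d in (35,40,45):
  a=np.radians(d)
  print(d,[(proj("side",H+k*(x*np.cos(a)+z*np.sin(a))*1+y*.15+np.array([0,0,-x*np.sin(a)+z*np.cos(a)])).round(1)) for x,z in((-.246,.045),(-.246,0),(-.006,.045))])
E
```

```text
8.5 [ 0.5839 -0.0004  0.492 ] [-5.7973  0.721   2.015 ] 0.014744444732247538 0.0022163357535610905 [0.0886 0.016  0.1844]
35 [array([319.7, 152.4]), array([329.6, 166.8]), array([249.5, 192.2])]
40 [array([313.4, 146.4]), array([324.6, 160.2]), array([248.3, 192.7])]
45 [array([306.6, 140.8]), array([319. , 153.8]), array([247.3, 193.3])]
```

View pics/side9.png

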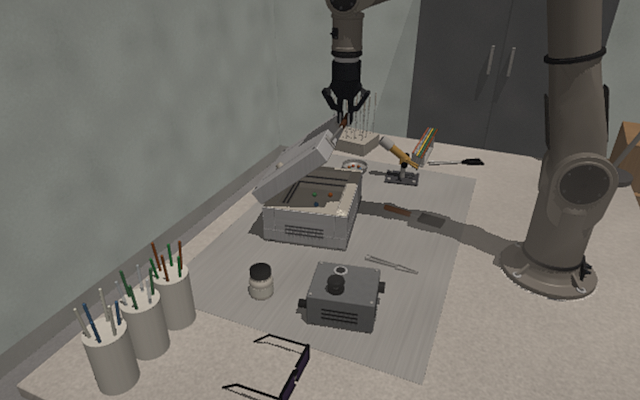

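Side view: the lid is open and the bar is between the fingers. The near front edge of the lid is around (331,131)–(336,150). The chord gives 40.3°, but the image disagrees a little with my projection, so I'll zoom in and overlay.

```bash
python3 - <<'E'
from h import *
k=np.array([np.cos(.177),np.sin(.177),0]);y=np.array([-k[1],k[0],0]);H=np.array([.4975,-.0154,.117])+.296*k
out=[]
for fn,ds in(("side0",[0]),("side9",[35,40,45])):
  f=cv2.imread(f"pics/{fn}.png");s=4;x0,y0,w,h=235,110,135,145
  g=cv2.resize(f[y0:y0+h,x0:x0+w],None,fx=s,fy=s)
  for d,c in zip(ds,[(0,0,255),(0,255,0),(255,0,0)]):
    a=np.radians(d)
    P=[proj("side",H+k*(x*np.cos(a)+z*np.sin(a))+y*q+np.array([0,0,-x*np.sin(a)+z*np.cos(a)])) for x,z,q in((-.246,.045,.15),(-.246,0,.15),(-.006,0,.15),(-.006,.045,.15),(-.246,.045,.15),(-.246,.045,-.15),(-.006,.045,-.15),(-.006,.045,.15))]
    if d==0: print(np.round(P,1).tolist())
    cv2.polylines(g,[np.int32((np.array(P)-[x0,y0]+.5)*s)],False,c,1)
  out.append(g)
cv2.imwrite("pics/ov.png",cv2.resize(np.hstack(out),None,fx=.74,fy=.74,interpolation=cv2.INTER_AREA))
E
```

```text
[[345.7, 201.9], [345.1, 216.5], [259.7, 206.1], [258.7, 191.8], [345.7, 201.9], [362.0, 156.8], [289.7, 149.8], [258.7, 191.8]]
```

View pics/ov.png

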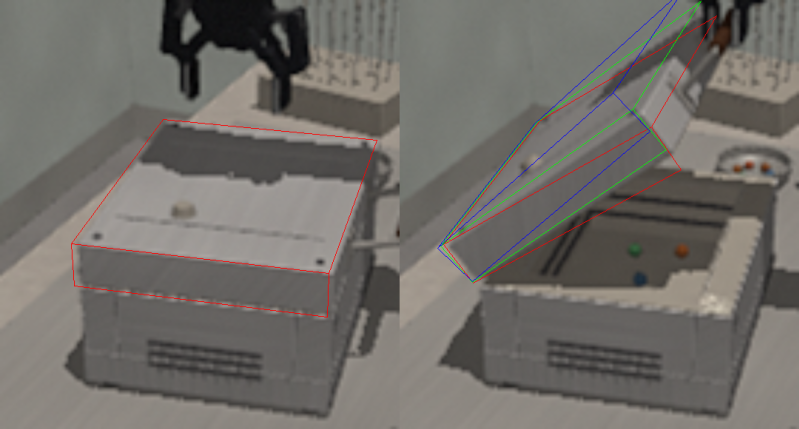

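The overlay matches: at shut the outline fits the lid, and at open the lid's front corners fall on the green 40° outline. The plunger head looks released, and the loose items look unmoved. Handing in while holding.

```bash
python3 -c "
from bench import *
o=get_obs();print(o['clock'],o['tcp_pos'],o['contact_force'],o['grip_width']);print(hand_in())"
```

```text
8.6 [ 5.83914183e-01 -4.66658712e-04  4.92001226e-01] [-4.36452831  0.99163943  1.90820182] 0.014487616271301147
the job is handed in; nothing more can be done
None
```

I pressed the plunger to its stop with the lid shut, then lifted the lid to about 40° and handed the job in at 8.6 s with the gripper still holding it. `hand_in()` reports no verdict, so what follows rests on my own checks.

- **Plunger:** I pushed to 16 N (the spring takes 5.2 N at the stop) with the fingertips about 9 mm below the released height, then backed straight off. In the last side view the head looks released. The fingers stayed well clear of the start button.
- **Lid angle:** I gripped the bar from above with the grip force set to 40 N and lifted it along the hinge arc. The handle's travel gives 40.3°, and the lid outline drawn at 40° fits the side picture. A first, rough reading of corner pixels by eye seemed 10–15 px off; the zoomed overlay settled that.
- **Hold:** At hand-in the arm was still, the bar was between the fingers (opening 14.5 mm) and the tool force was about 5 N.
- **Bench items:** In the last side view the loose items looked unmoved; I judged this by eye and did not measure it.

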